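Open the clamp lever and snap the clip cover onto the tablet box

TASK

At the dispensary's filling station, swing the clamp lever with the red knob sideways to its fully open position, clear of the tablet box. Then pick up the blue clip cover, set it level over the box and press it straight down until both orange spring clips snap over its edges and it sits fully home on the rim. Do not let go: finish still pressing the cover firmly down (about 10 N) with the gripper, lever still open, the other things on the bench left where they stood.

Things in the scene. Friction and masses are not known exactly. Their poses are not given: they have to be found in the camera images.
- station: filling station fixed to the bench: grey block 176 x 130 x 20 mm (x -74 to +102) carrying a white open tablet box 84 x 76 mm (x, y), rim 60 mm above the bench. Origin: bench level under the box's centre; x points from the box to the lever's post at x = +80 mm. Grey end guides at x = +-51 mm, 40 mm long, flare outward 30 deg (tops 86 mm high) and, like the clips, lead in a cover up to 5 mm off.
- box_mouth (a point): centre of the box's mouth at rim height, 60 mm above the bench; axes as the station. The cover is home when its origin is here (either way round). Pressing: force rises from 15 mm above the rim (cover's underside) to a peak of roughly 7 to 15 N some 7 mm above it, drops to near 0, the clips close over the edges 1 to 2 mm above the rim, then it sits hard on the rim
- lever (a joint): clamp lever: flat dark steel arm, 16 mm wide, 8 mm thick, underside 90 mm above the bench, turning level about an upright hinge; rad. 0: points to the station's -x, across the middle of the box; grows as the free end swings to the station's +y (clockwise from above); open stop at 1.8. Starts at 0 to 0.4. About 1 N at the knob moves it; it stays where left
- lever_knob (a point): centre of the top of the lever's upright red knob, a round pin 16 mm across and 34 mm tall on the arm's free end, 110 mm from the hinge axis; this point is 132 mm above the bench, the arm's upper face 34 mm below it; its axes turn with the lever
- lever_hinge (a point): point on the lever's upright hinge axis, 98 mm above the bench, at station x = +80 mm, y = 0; its axes turn with the lever
- cover: blue clip cover, 60 g: plate 90 x 76 x 4 mm (x, y, z) with a grip rib along x on top in its middle, 50 mm long, 12 mm thick, 24 mm tall (28 mm overall). Origin: centre of the underside; z up, it lies flat on the bench with the rib up. Its 90 mm length goes along the station's x.
- clip_left (a joint): orange spring clip on the station's +y side, 44 mm long, flaring outward 30 deg (top 86 mm above the bench); outward slide, m: 0 at rest or snapped in, about 0.005 while the cover's edge passes its nose. Nose underside 5.5 mm above the rim, tip 5 mm inward of the cover's edge; spring 600 N/m, 0.9 N preload
- clip_right (a joint): the same clip on the station's -y side
- white_bottle: bystander: white bottle with blue cap, 54 mm across, 100 mm tall; origin under its centre
- amber_bottle: bystander: amber bottle with white cap, 48 mm across, 90 mm tall; origin under its centre
- tall_bottle: bystander: plain white bottle, 56 mm across, 120 mm tall; origin under its centre
- jar: bystander: clear jar with red lid, 70 mm across, 75 mm tall; origin under its centre
- carton: bystander: white carton with a red band, 35 x 60 x 70 mm; origin under its centre
- cup: bystander: grey cup, 60 mm across, 60 mm tall; origin under its centre
- screw_cap: bystander: green screw cap lying on the bench, 40 mm across, 16 mm tall; origin under its centre
Mind the look-alikes: they are no part of the job. Of the things shaped like the cover, the blue one is meant.

How it is judged:
By the outcome, as a careful person would: the job done as asked, in the order asked, and still so for the second after the job is handed in, while the arm keeps its last pose, push and grip.
It also fails if it takes over 67 s, if anything falls off the work surface, if the arm or the gripper's body presses on something with over 40 N, if the wrist force passes 120 N, or if a joint passes its speed limit or range.

ROBOT

A 7-joint arm with a two-finger parallel gripper is mounted at the origin on the work surface. World frame = base frame: x ahead of the robot, y to its left, z up, the work surface at z = 0. Lengths are in mm, angles in rad, forces in N, time in s.
With the tool pointing down it reaches from about 400 to 875 mm from the base axis. Payload 4.4 kg.
Tool frame: the origin (TCP) lies midway between the tips of the shut fingers; the grasp point (between the pads) lies 19 mm behind it; x points along the fingers, z is the direction in which the jaws open and shut, and the axes are right-handed (so a half turn about x gives the same grasp; the last joint's range is limited). The gripper opens to 85 mm and grips with 20 to 120 N. Pads are 22 mm wide; open, the fingers measure 114 mm over their backs; the gripper's body (76 mm by 85 mm) begins 54 mm behind the grasp point. The pads swing forward as they close: fully open they stand 13 mm farther back than shut.
Start: joints at [-1.261, 0.628, 0.038, 1.517, -0.027, 0.996, -0.02], TCP at [238.538, 604.663, 231.313] pointing down, gripper open.
Joint ranges: [-3.06, 3.06], [-0.37, 2.12], [-1.25, 1.32], [0.18, 2.47], [-1.1, 4.24], [0.23, 1.98], [-2.94, 2.94]. Speed limits (rad/s): [2.57, 2.57, 3.14, 3.14, 3.14, 3.14, 3.14].

INTERFACE

Orientations are given as [roll, pitch, yaw] about the fixed x, y, z axes, in that order (R = Rz(yaw) Ry(pitch) Rx(roll)).
In Python, from cell import ctrl gives the robot as it stands. The module is installed in compiled form; this text tells all that it offers.
- The arm moves only by the tool servo_tool, never from a script. Its argument "rows" is a list of rows, each an object of numbers: "dx", "dy", "dz": the shift along the tool's x, y, z in units of 750 mm (1.0 is 750 mm); "wx", "wy", "wz": the turn, a rotation vector about the tool's x, y, z in units of 6 degrees (1.0 is 6 degrees); "fingers": the closure, from 0 (fully open) to 1 (shut). In form: [{"dx": .., "dy": .., "dz": .., "wx": .., "wy": .., "wz": .., "fingers": ..}, ...]. A call has 1 to 5 rows; each row shifts and turns the commanded pose from where the row before left it, along the tool's axes as they then stand; what a row does not reach is not made up. A row lasts 1/8 s, in which the tool goes at most 62.5 mm and 10.7 degrees, less where a joint would pass 70% of its speed; a pose out of reach is approached as far as the arm can. A call with a number of a shift or a turn outside -1 to 1 is refused whole. A call with a gripper value outside its range is refused whole. The fingers move at their own pace and stop on an object; the grip force is fixed at half the most. Time passes only in rows, so rows that do not move let the fingers close. It gives the time, the measured TCP pose, the force and the opening at its end, in the units of the state.
- ctrl.read_state(): the state, without advancing time (a new reading comes with each control period).
- ctrl.get_image(name): name is "side" or "top" or "wrist"; returns the picture (420x560x3 uint8, red, green, blue); there is no depth.
- ctrl.camera_info(name): a dict with "fovy" (degrees; the focal length in pixels is half the picture's height over the tangent of half this angle, whatever the lens; pixels are square), "cx", "cy" (the principal point, pixels), "R" (3x3) and "t" (3): a world point X has camera coordinates R X + t. Camera axes: x right, y down, z forward; pixel columns grow to the right and rows downward; lengths in mm; the calibration is good to about 2 mm. A picture is of the moment at which its call begins: read the wrist's pose just before it. camera_info takes no time and is no camera call; for the wrist camera it gives the pose at the moment of the call.
- ctrl.finish_job(): hands the job in, once; it reports no verdict.
Trained networks look in the newest picture that a camera, given by its name, has taken for a name from the list of things; names that differ only in an ending like _2 or _b are one class to them, and where a whole thing is asked for, a point or a joint stands for the part that bears it (a point fixed in the world has none). Each returns a list of dicts, best first, with "conf" (0 to 1); they miss things now and then, are a little off and sometimes report something else, mostly with a low value. They report only what shows in the picture. A call takes as long as a camera call. They do not tell look-alikes from the thing itself.
- ctrl.search_frame(label, camera): "extent" ([centre column, centre row, width, height] in pixels, round what is visible of it).
- ctrl.silhouettes(label, camera): "region" (420x560 bool, what is visible of it) and "extent" ([centre column, centre row, width, height] in pixels, round what is visible of it).
- ctrl.mark_of(label, camera): "point" ([column, row] in pixels: a listed point, or the origin of a listed thing).
The state is a dict: "clock": time; "qpos": joint angles; "qd": joint speeds; "tau": joint torques, N m; "eef_pos": TCP position; "tool_rot": TCP orientation; "force": force on the tool from outside, world axes, zero at the start; "torque": the same for the moment, N m; "width": finger opening in mm.
Only numpy, scipy, OpenCV 4.12 (cv2) and the standard library are available. Lean on these libraries where they do the work, as an engineer would, in place of code of your own. Each camera call takes 0.05 s, during which the arm holds its last target.

## Working session

There is one attempt and no reset: what is moved stays moved. The work goes in short steps, Python scripts to look and compute and a tool call to move; the robot and the scene stay as the last step left them, time stands still between calls to the robot, and variables do not carry over. Pictures are saved under pics/ and viewed, and the job is handed in when it is done.

Besides the shell and the picture viewer there is one more tool, called after "Request:" as name([rows], argument=value, ...), one row to a line, values as JSON. servo_tool: Moves the arm, as the interface text tells. Its arguments: {"type":"object","properties":{"rows":{"type":"array"}},"required":["rows"]}

```bash
mkdir -p pics; cat > h.py <<'E'
import numpy as np, cv2
from cell import ctrl
def save(cam,fn):
    im=ctrl.get_image(cam); cv2.imwrite('pics/'+fn,im[:,:,::-1].copy()); return im
def K(cam):
    c=ctrl.camera_info(cam); f=210/np.tan(np.radians(c['fovy'])/2); return f,c['cx'],c['cy'],np.array(c['R']),np.array(c['t'])
def proj(cam,X):
    f,cx,cy,R,t=K(cam); p=R@np.array(X,float)+t; return np.array([cx+f*p[0]/p[2],cy+f*p[1]/p[2]])
def onz(cam,uv,z):
    f,cx,cy,R,t=K(cam); d=R.T@np.array([(uv[0]-cx)/f,(uv[1]-cy)/f,1]); o=-R.T@t
    return o+d*(z-o[2])/d[2]
E
python3 - <<'E'
from h import *
s=ctrl.read_state(); print(s)
for c in('top','side','wrist'):
    save(c,c+'0.png'); i=ctrl.camera_info(c); print(c,i)
    for l in('cover','box_mouth','lever_knob','lever_hinge','station'):
        print(l,[(np.round(m['point']).tolist(),round(m['conf'],2)) for m in ctrl.mark_of(l,c)][:4])
E
```

```text
{'clock': 0.0, 'qpos': array([-1.26082394,  0.62934597,  0.03840728,  1.51836678, -0.02697573,
        0.99631122, -0.01995988]), 'qd': array([ 2.25608008e-03,  2.29472932e-03, -3.74784317e-06, -7.61151396e-04,
       -2.09544849e-04, -1.52181735e-05,  1.96818186e-03]), 'tau': array([ 3.94287918e-04, -5.63410378e+01,  1.22645214e+00, -1.93439037e+01,
        1.10188918e-02,  1.06129205e-02,  1.55254710e-06]), 'eef_pos': array([238.27407838, 604.07573996, 230.38896228]), 'tool_rot': array([-3.12839734,  1.56888207, -1.933292  ]), 'force': array([-0.36772727,  0.2770911 , -0.76767189]), 'torque': array([0.01678997, 0.01631994, 0.01219316]), 'width': 85.45285337183455}
top {'fovy': 49.52654031116871, 'cx': 280.25145858530567, 'cy': 206.87410747733625, 'R': array([[ 0.02938249, -0.99954744,  0.00644906],
       [-0.98857045, -0.03001304, -0.14774198],
       [ 0.14786867, -0.00203433, -0.98900491]]), 't': array([   2.10303756,  569.7905881 , 1149.11392528])}
cover [([172.0, 215.0], 0.91), ([222.0, 227.0], 0.71)]
box_mouth [([356.0, 249.0], 0.78)]
lever_knob [([343.0, 257.0], 0.62)]
lever
[... 318 characters left out ...]
25855 ,  142.1176438 , 1338.06723392])}
cover [([257.0, 180.0], 0.94), ([256.0, 203.0], 0.71)]
box_mouth [([249.0, 274.0], 0.95), ([259.0, 203.0], 0.37)]
lever_knob [([239.0, 244.0], 0.72), ([337.0, 234.0], 0.44)]
lever_hinge [([282.0, 264.0], 0.67), ([353.0, 315.0], 0.44)]
station [([254.0, 286.0], 0.8)]
wrist {'fovy': 62.233516134603285, 'cx': 279.1356446822551, 'cy': 205.40824745848008, 'R': array([[ 3.67590784e-01,  9.29987260e-01, -8.43640960e-04],
       [ 8.95472671e-01, -3.53703261e-01,  2.70227124e-01],
       [ 2.51009384e-01, -1.00088458e-01, -9.62796235e-01]]), 't': array([-649.01151908,  -35.90409319,  379.23764103])}
cover []
box_mouth []
lever_knob []
lever_hinge []
station []
```

View pics/top0.png

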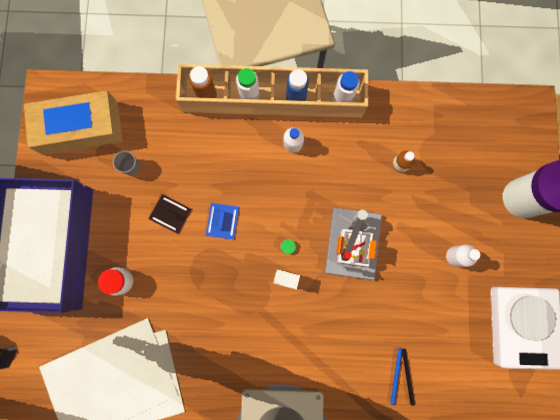

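View pics/side0.png

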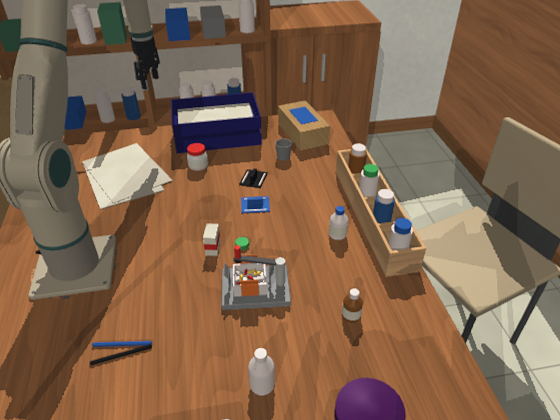

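```bash
python3 - <<'E'
from h import *
def tri(a,b):
    A=[];B=[]
    for cam,uv in(('top',a),('side',b)):
        f,cx,cy,R,t=K(cam); x=(uv[0]-cx)/f;y=(uv[1]-cy)/f
        A+= [R[0]-x*R[2],R[1]-y*R[2]];B+=[x*t[2]-t[0],y*t[2]-t[1]]
    return np.linalg.lstsq(np.array(A),np.array(B),rcond=None)[0].round(1)
print('cover',tri((222,227),(256,203)),onz('top',(222,227),0),onz('side',(256,203),0))
print('box',tri((356,249),(249,274)),'knob',tri((343,257),(239,244)),'hinge',tri((364,212),(282,264)))
print(onz('top',(356,249),60),onz('side',(249,274),60),onz('top',(343,257),132),onz('side',(239,244),132),onz('top',(364,212),98),onz('side',(282,264),98))
a=cv2.imread('pics/top0.png');b=cv2.imread('pics/side0.png')
c=np.hstack([cv2.resize(a[190:300,190:390],(800,440),interpolation=cv2.INTER_CUBIC)])
cv2.imwrite('pics/z1.png',c)
cv2.imwrite('pics/z2.png',cv2.resize(b[180:320,200:340],(600,600),interpolation=cv2.INTER_CUBIC))
E
```

```text
cover [525.9 173.3   4.5] [516.30588582 174.11110969   0.        ] [ 5.36570934e+02  1.79626360e+02 -1.13686838e-13]
box [ 465.8 -177.1   58.4] knob [ 445.4 -134.4  127.9] hinge [ 553.2 -190.6   92.8]
[ 464.31052283 -176.75813072   60.        ] [ 466.99291635 -178.51386356   60.        ] [ 439.98206599 -133.57594921  132.        ] [ 450.42489751 -138.63194901  132.        ] [ 554.57125904 -189.77657021   98.        ] [ 550.04925221 -195.74875019   98.        ]
```

View pics/z1.png

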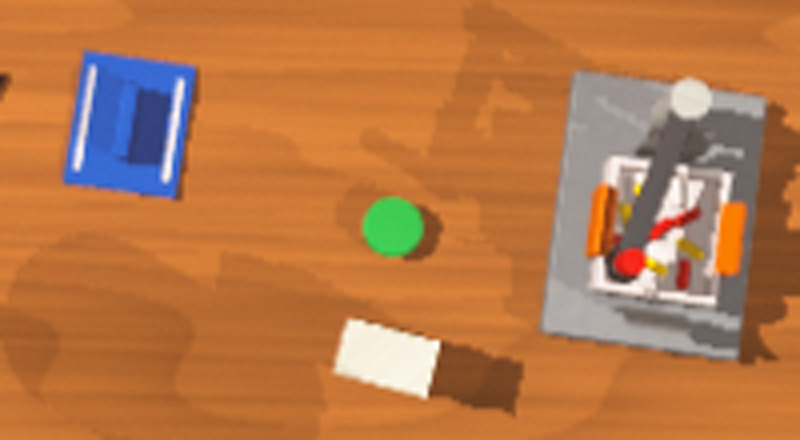

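View pics/z2.png

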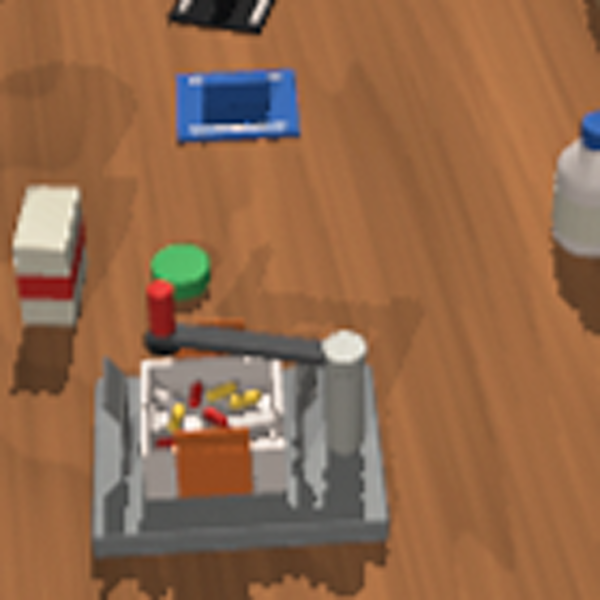

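```bash
cat >> h.py <<'E'
from scipy.spatial.transform import Rotation as Ro
def pose():
    s=ctrl.read_state(); return s,np.array(s['eef_pos']),Ro.from_euler('xyz',s['tool_rot']).as_matrix()
def zang(R): return np.degrees(np.arctan2(R[1,2],R[0,2]))
def goal(p,yz):
    "target tcp p, jaw axis world angle yz deg (mod 180), tool down; prints tool shift (units) in current frame and rotvec in 6deg units"
    s,P,R=pose(); d=R.T@(np.array(p)-P)
    a=(yz-zang(R)+90)%180-90
    z=np.array([np.cos(np.radians(zang(R)+a)),np.sin(np.radians(zang(R)+a)),0]);x=np.array([0,0,-1.]);y=np.cross(z,x)
    Rt=np.stack([x,y,z],1); w=Ro.from_matrix(R.T@Rt).as_rotvec(degrees=True)
    print('t',round(s['clock'],2),'P',P.round(1),'jaw',zang(R).round(1),'q',s['qpos'].round(2),'F',np.array(s['force']).round(1),'w',round(s['width'],1))
    print(' shift units',(d/750).round(4),'mm',d.round(1),'rot units',(w/6).round(3),'minrows',np.linalg.norm(d)/62.5)
E
python3 - <<'E'
from h import *
f,cx,cy,R,t=K('wrist'); print('cam',-R.T@t,'fwd',R[2]); s,P,Rr=pose();print(Rr.round(3))
# relative camera in tool frame
print((Rr.T@(-R.T@t-P)).round(1),(Rr.T@R[2]).round(3),(Rr.T@R[0]).round(3))
a=cv2.imread('pics/top0.png')
S=lambda u,v:(190+u/4,190+v/4)
for n,z,pts in(('cover',4,[(85,50),(196,66),(178,198),(64,183)]),('station',20,[(573,72),(766,98),(740,360),(543,331)])):
    W=np.array([onz('top',S(*p),z)[:2] for p in pts]); print(n,W.round(1).tolist(),W.mean(0).round(1))
    for i,j in((3,0),(2,1),(1,0),(2,3)): d=W[j]-W[i]; print(np.degrees(np.arctan2(d[1],d[0])).round(1),np.linalg.norm(d).round(1))
goal([500,173,330],82)
E
```

```text
cam [175.5298557  628.83250314 374.27846275] fwd [ 0.25100781 -0.10009305 -0.96279617]
[[-0.    -0.93   0.367]
 [ 0.     0.367  0.93 ]
 [-1.     0.     0.   ]]
[-143.    67.5   -0.6] [ 0.963 -0.27  -0.001] [ 0.001 -0.001  1.   ]
cover [[581.5, 205.8], [572.8, 130.4], [483.4, 138.6], [491.1, 215.2]] [532.2 172.5]
-5.9 90.8
-5.2 89.8
83.5 75.9
84.2 77.0
station [[574.1, -122.3], [560.5, -251.1], [387.6, -233.6], [402.5, -104.8]] [ 481.2 -178. ]
-5.8 172.4
-5.8 173.8
84.0 129.5
83.4 129.6
t 0.9 P [238.5 604.7 231.3] jaw 68.5 q [-1.26  0.63  0.04  1.52 -0.03  1.   -0.02] F [-0.5  1.1 -0.1] w 85.4
 shift units [-0.1316 -0.5355 -0.4074] mm [ -98.7 -401.7 -305.6] rot units [-2.255  0.    -0.   ] minrows 8.227803987735998
```

```bash
python3 - <<'E'
from h import *
goal([470,180,300],84)
E
```

```text
t 0.9 P [238.5 604.7 231.3] jaw 68.5 q [-1.26  0.63  0.04  1.52 -0.03  1.   -0.02] F [-0.5  1.1 -0.1] w 85.4
 shift units [-0.0916 -0.4949 -0.4134] mm [ -68.7 -371.2 -310.1] rot units [-2.589  0.    -0.   ] minrows 7.816081798303043
```

Request:
servo_tool([
  {"dx": -0.009,"dy": -0.0495,"dz": -0.0413},
  {"dx": -0.009,"dy": -0.0495,"dz": -0.0413},
  {"dx": -0.009,"dy": -0.0495,"dz": -0.0413},
  {"dx": -0.009,"dy": -0.0495,"dz": -0.0413},
  {"dx": -0.009,"dy": -0.0495,"dz": -0.0413},
])

```text
schema error: expected keys dx, dy, dz, wx, wy, wz, fingers
```

Request:
servo_tool([
  {"dx": -0.009,"dy": -0.0495,"dz": -0.0413},
  {"dx": -0.009,"dy": -0.0495,"dz": -0.0413},
  {"dx": -0.009,"dy": -0.0495,"dz": -0.0413},
  {"dx": -0.009,"dy": -0.0495,"dz": -0.0413},
  {"dx": -0.009,"dy": -0.0495,"dz": -0.0413},
])

```text
schema error: expected keys dx, dy, dz, wx, wy, wz, fingers
```

Request:
servo_tool([
  {"wx": -0.86},
  {"wx": -0.86},
  {"wx": -0.86},
  {"wx": 0},
])

```text
schema error: expected keys dx, dy, dz, wx, wy, wz, fingers
```

```bash
python3 - <<'E'
from h import *
goal([470,180,300],84)
save('wrist','w1.png'); print(proj('wrist',[532,172.5,0]))
print(ctrl.mark_of('cover','wrist'))
E
```

```text
t 0.9 P [238.5 604.7 231.3] jaw 68.5 q [-1.26  0.63  0.04  1.52 -0.03  1.   -0.02] F [-0.5  1.1 -0.1] w 85.4
 shift units [-0.0916 -0.4949 -0.4134] mm [ -68.7 -371.2 -310.1] rot units [-2.589  0.    -0.   ] minrows 7.816081798303043
[ 73.40187619 471.83563408]
[]
```

View pics/w1.png

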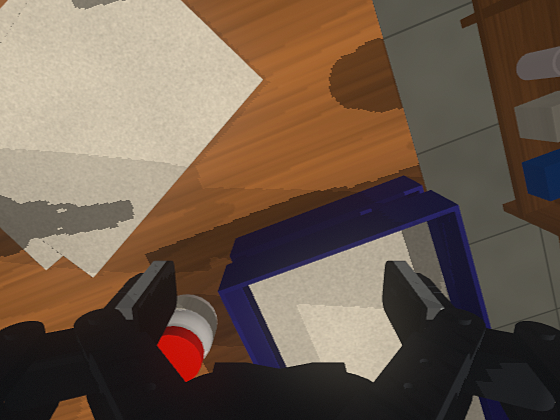

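Request:
servo_tool([
  {"dx": -0.009,"dy": -0.0495,"dz": -0.0413,"wx": 0,"wy": 0,"wz": 0,"fingers": 0},
  {"dx": -0.009,"dy": -0.0495,"dz": -0.0413,"wx": 0,"wy": 0,"wz": 0,"fingers": 0},
  {"dx": -0.009,"dy": -0.0495,"dz": -0.0413,"wx": 0,"wy": 0,"wz": 0,"fingers": 0},
  {"dx": -0.009,"dy": -0.0495,"dz": -0.0413,"wx": 0,"wy": 0,"wz": 0,"fingers": 0},
  {"dx": -0.009,"dy": -0.0495,"dz": -0.0413,"wx": 0,"wy": 0,"wz": 0,"fingers": 0},
])

```text
clock: 1.62
eef_pos: [355.1, 391.1, 265.5]
tool_rot: [-0.427, 1.57, 0.768]
force: [0.5, 0.3, -0.2]
width: 85.4
```

Request:
servo_tool([
  {"dx": -0.009,"dy": -0.0495,"dz": -0.0413,"wx": 0,"wy": 0,"wz": 0,"fingers": 0},
  {"dx": -0.009,"dy": -0.0495,"dz": -0.0413,"wx": 0,"wy": 0,"wz": 0,"fingers": 0},
  {"dx": -0.009,"dy": -0.0495,"dz": -0.0413,"wx": 0,"wy": 0,"wz": 0,"fingers": 0},
  {"dx": -0.009,"dy": -0.0495,"dz": -0.0413,"wx": 0,"wy": 0,"wz": 0,"fingers": 0},
  {"dx": -0.009,"dy": -0.0495,"dz": -0.0413,"wx": 0,"wy": 0,"wz": 0,"fingers": 0},
])

```text
clock: 2.25
eef_pos: [470.9, 178.9, 299.3]
tool_rot: [-0.635, 1.57, 0.56]
force: [1.8, 0.3, -0.0]
width: 85.3
```

Request:
servo_tool([
  {"dx": 0,"dy": 0,"dz": 0,"wx": -0.86,"wy": 0,"wz": 0,"fingers": 0},
  {"dx": 0,"dy": 0,"dz": 0,"wx": -0.86,"wy": 0,"wz": 0,"fingers": 0},
  {"dx": 0,"dy": 0,"dz": 0,"wx": -0.86,"wy": 0,"wz": 0,"fingers": 0},
  {"dx": 0,"dy": 0,"dz": 0,"wx": 0,"wy": 0,"wz": 0,"fingers": 0},
])

```text
clock: 2.75
eef_pos: [470.2, 180.2, 298.9]
tool_rot: [-0.435, 1.57, 1.029]
force: [0.2, 0.3, 0.0]
width: 85.6
```

```bash
python3 - <<'E'
from h import *
goal([470,180,300],84)
save('wrist','w2.png'); print(proj('wrist',[532,172.5,0]))
print(ctrl.mark_of('cover','wrist'))
E
```

```text
t 2.75 P [470.2 180.2 298.9] jaw 83.9 q [-0.46  0.34  0.05  1.83 -0.02  0.97  1.06] F [0.2 0.3 0. ] w 85.6
 shift units [-0.0014  0.0003 -0.0003] mm [-1.1  0.2 -0.2] rot units [-0.02   0.003  0.001] minrows 0.017678799138880995
[279.30845459 209.75301033]
[{'point': [281.0, 208.9], 'conf': 0.89}, {'point': [389.7, 208.1], 'conf': 0.72}]
```

View pics/w2.png

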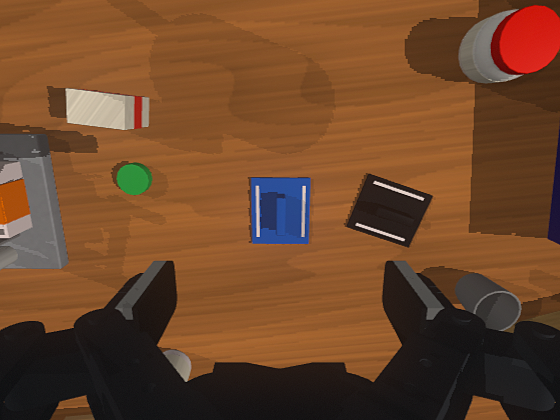

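```bash
cat >> h.py <<'E'
def coverfit(fn,cam='wrist',z=4):
    im=cv2.imread('pics/'+fn); hsv=cv2.cvtColor(im,cv2.COLOR_BGR2HSV)
    m=cv2.inRange(hsv,(100,120,40),(125,255,255)); n,l,st,c=cv2.connectedComponentsWithStats(cv2.morphologyEx(m,cv2.MORPH_CLOSE,np.ones((7,7))))
    i=1+np.argmin([np.hypot(*(c[k]-[280,210]))+(1e4 if st[k,4]<1000 else 0) for k in range(1,n)])
    ct=cv2.findContours((l==i).astype(np.uint8),0,1)[0][0][:,0,:]
    W=np.array([onz(cam,p,z)[:2] for p in ct],np.float32); return cv2.minAreaRect(W)
E
python3 - <<'E'
from h import *
print(coverfit('w2.png'))
goal([395,-145,300],84)
E
```

```text
((533.0956420898438, 173.4181671142578), (75.54474639892578, 89.036376953125), 83.82313537597656)
t 2.85 P [470.2 180.2 298.9] jaw 83.8 q [-0.46  0.34  0.05  1.83 -0.02  0.97  1.06] F [-0.  -0.4 -0.1] w 85.4
 shift units [-0.0016  0.0533 -0.4419] mm [  -1.2   39.9 -331.4] rot units [-0.025  0.002  0.001] minrows 5.341251453833346
```

Request:
servo_tool([
  {"dx": 0,"dy": 0.005,"dz": -0.07,"wx": 0,"wy": 0,"wz": 0,"fingers": 0},
  {"dx": 0,"dy": 0.005,"dz": -0.07,"wx": 0,"wy": 0,"wz": 0,"fingers": 0},
  {"dx": 0,"dy": 0.005,"dz": -0.07,"wx": 0,"wy": 0,"wz": 0,"fingers": 0.4},
  {"dx": 0,"dy": 0.005,"dz": -0.07,"wx": 0,"wy": 0,"wz": 0,"fingers": 0.5},
  {"dx": 0,"dy": 0.005,"dz": -0.07,"wx": 0,"wy": 0,"wz": 0,"fingers": 0.6},
])

```text
clock: 3.48
eef_pos: [423.6, -80.3, 299.1]
tool_rot: [-1.493, 1.57, -0.029]
force: [0.8, -0.1, -0.9]
width: 34.6
```

Request:
servo_tool([
  {"dx": 0,"dy": 0.005,"dz": -0.06,"wx": 0,"wy": 0,"wz": 0,"fingers": 0.6},
  {"dx": 0,"dy": 0.005,"dz": -0.03,"wx": 0,"wy": 0,"wz": 0,"fingers": 0.6},
  {"dx": 0,"dy": 0,"dz": 0,"wx": 0,"wy": 0,"wz": 0,"fingers": 0.6},
  {"dx": 0,"dy": 0,"dz": 0,"wx": 0,"wy": 0,"wz": 0,"fingers": 0.6},
])

```text
clock: 3.98
eef_pos: [409.7, -143.9, 298.8]
tool_rot: [-0.171, 1.57, 1.295]
force: [0.1, 0.5, -0.3]
width: 33.9
```

```bash
python3 - <<'E'
from h import *
goal([440,-140,180],62)
save('wrist','w3.png')
for l,z in(('box_mouth',60),('lever_knob',132),('lever_hinge',98)):
  for m in ctrl.mark_of(l,'wrist'): print(l,m,onz('wrist',m['point'],z).round(1))
E
```

```text
t 3.98 P [ 409.7 -143.9  298.8] jaw 84.0 q [ 0.11  0.24  0.2   1.99 -0.06  0.92  1.81] F [ 0.1  0.5 -0.3] w 33.9
 shift units [ 0.1584 -0.0396  0.0093] mm [118.8 -29.7   7. ] rot units [ 3.666  0.007 -0.   ] minrows 1.9625564776617788
box_mouth {'point': [256.3, 220.8], 'conf': 0.95} [ 464.4 -177.    60. ]
lever_knob {'point': [278.9, 220.9], 'conf': 0.8} [ 443.6 -148.7  132. ]
lever_hinge {'point': [257.3, 300.7], 'conf': 0.73} [ 544.9 -183.7   98. ]
lever_hinge {'point': [49.4, 224.1], 'conf': 0.69} [ 433.3 -388.4   98. ]
```

View pics/w3.png

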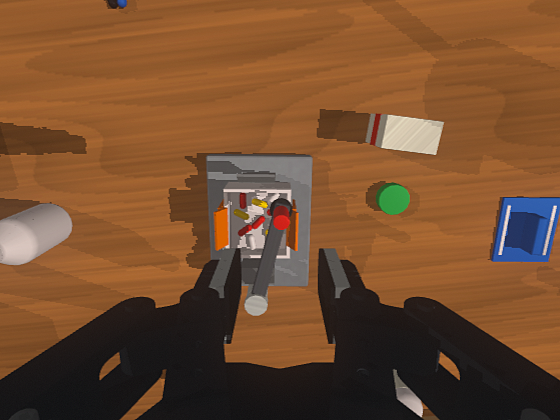

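```bash
python3 - <<'E'
from h import *
for n,p,z in(('c1',(208,155),20),('c2',(312,155),20),('c3',(309,286),20),('knobtop',(282,221),132),('armend',(281,207),98),('post',(256,303),110),('post',(256,303),98)):
  print(n,onz('wrist',p,z).round(1))
a=cv2.imread('pics/w3.png'); cv2.imwrite('pics/z3.png',cv2.resize(a[140:330,180:340],(672,798)[:2] if 0 else (505,600),interpolation=cv2.INTER_CUBIC))
a=cv2.imread('pics/top0.png')
print(onz('top',(190+629/4,190+262/4),132))
E
```

```text
c1 [ 387.9 -229.5   20. ]
c2 [ 401.  -104.3   20. ]
c3 [ 576.1 -122.2   20. ]
knobtop [ 443.9 -146.   132. ]
armend [ 440.  -146.4   98. ]
post [ 540.5 -183.9  110. ]
post [ 547.7 -185.5   98. ]
[ 443.83742685 -143.6729574   132.        ]
```

View pics/z3.png

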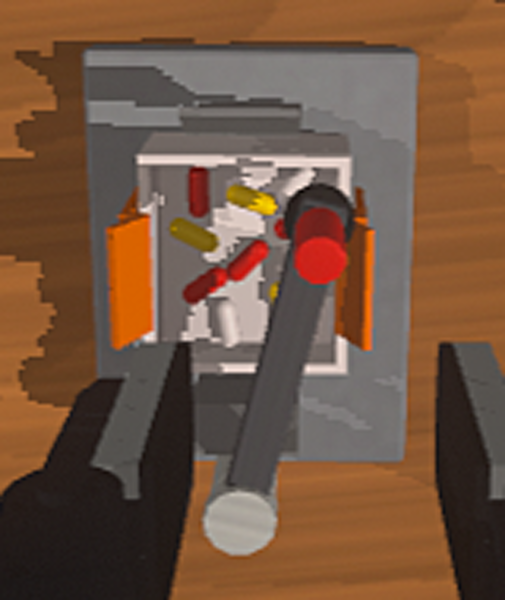

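```bash
python3 - <<'E'
from h import *
goal([444,-145,165],69)
E
```

```text
t 4.17 P [ 409.6 -144.   298.8] jaw 84.1 q [ 0.11  0.24  0.2   1.99 -0.06  0.92  1.81] F [ 0.6  1.  -0.3] w 34.2
 shift units [ 0.1783 -0.0457  0.0034] mm [133.8 -34.3   2.5] rot units [ 2.511e+00  3.000e-03 -1.000e-03] minrows 2.209681328544719
```

Request:
servo_tool([
  {"dx": 0.059,"dy": -0.0152,"dz": 0.001,"wx": 0,"wy": 0,"wz": 0,"fingers": 0.6},
  {"dx": 0.059,"dy": -0.0152,"dz": 0.001,"wx": 0,"wy": 0,"wz": 0,"fingers": 0.6},
  {"dx": 0.059,"dy": -0.0152,"dz": 0.001,"wx": 0.83,"wy": 0,"wz": 0,"fingers": 0.6},
  {"dx": 0,"dy": 0,"dz": 0,"wx": 0.84,"wy": 0,"wz": 0,"fingers": 0.6},
  {"dx": 0,"dy": 0,"dz": 0,"wx": 0.84,"wy": 0,"wz": 0,"fingers": 0.6},
])

```text
clock: 4.8
eef_pos: [443.5, -145.7, 165.1]
tool_rot: [1.667, 1.569, 2.867]
force: [0.2, 0.3, 0.9]
width: 34.2
```

Request:
servo_tool([
  {"dx": 0,"dy": 0,"dz": 0,"wx": 0,"wy": 0,"wz": 0,"fingers": 0.6},
])

```text
clock: 4.92
eef_pos: [443.8, -145.9, 165.8]
tool_rot: [1.874, 1.57, 3.078]
force: [0.1, -0.6, -0.7]
width: 34.1
```

```bash
python3 - <<'E'
from h import *
goal([444,-145,108],69)
save('wrist','w4.png'); print(proj('wrist',[444,-145,132]))
E
```

```text
t 4.92 P [ 443.8 -145.9  165.8] jaw 69.0 q [ 0.09  0.48  0.23  2.09 -0.19  0.59  1.66] F [ 0.1 -0.6 -0.7] w 34.1
 shift units [0.0771 0.0001 0.0012] mm [57.8  0.1  0.9] rot units [ 0.001 -0.001 -0.004] minrows 0.9251529706262549
[282.43068017 236.78427355]
```

View pics/w4.png

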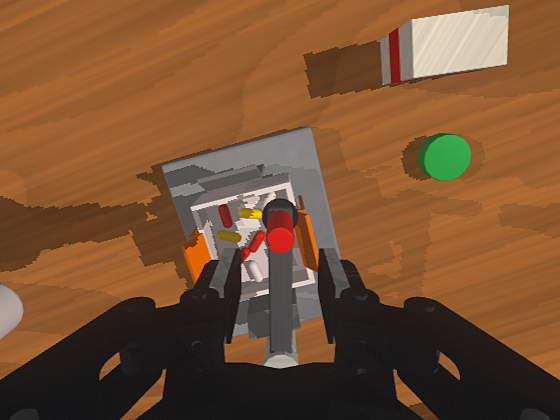

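Request:
servo_tool([
  {"dx": 0.026,"dy": 0,"dz": 0.001,"wx": 0,"wy": 0,"wz": 0,"fingers": 0.6},
  {"dx": 0.026,"dy": 0,"dz": 0,"wx": 0,"wy": 0,"wz": 0,"fingers": 0.6},
  {"dx": 0.025,"dy": 0,"dz": 0,"wx": 0,"wy": 0,"wz": 0,"fingers": 0.6},
  {"dx": 0,"dy": 0,"dz": 0,"wx": 0,"wy": 0,"wz": 0,"fingers": 0.6},
])

```text
clock: 5.48
eef_pos: [443.1, -145.3, 107.6]
tool_rot: [1.514, 1.569, 2.718]
force: [0.1, 0.1, -0.0]
width: 34.3
```

Request:
servo_tool([
  {"dx": 0,"dy": -0.0008,"dz": 0.0153,"wx": 1,"wy": 0,"wz": 0,"fingers": 0.6},
  {"dx": 0,"dy": -0.0008,"dz": 0.0153,"wx": 1,"wy": 0,"wz": 0,"fingers": 0.6},
  {"dx": 0,"dy": -0.0008,"dz": 0.0153,"wx": 1,"wy": 0,"wz": 0,"fingers": 0.6},
  {"dx": 0,"dy": -0.0008,"dz": 0.0153,"wx": 1,"wy": 0,"wz": 0,"fingers": 0.6},
  {"dx": 0,"dy": 0,"dz": 0,"wx": 0,"wy": 0,"wz": 0,"fingers": 0.6},
])

```text
clock: 6.1
eef_pos: [469.7, -106.8, 109.0]
tool_rot: [-0.756, 1.569, 0.031]
force: [-0.3, -0.4, 0.1]
width: 33.8
```

```bash
python3 - <<'E'
from h import *
h=np.array([546,-184.5]);a=np.radians(45+90); 
goal([*(h+110*np.array([np.cos(a),np.sin(a)])),108],45)
save('wrist','w5.png')
E
```

```text
t 6.1 P [ 469.7 -106.8  109. ] jaw 45.1 q [-0.05  0.61  0.31  2.1  -0.39  0.48  1.35] F [-0.3 -0.4  0.1] w 33.8
 shift units [ 0.0014  0.0014 -0.0013] mm [ 1.   1.1 -1. ] rot units [0.016 0.011 0.01 ] minrows 0.028696197498241104
```

View pics/w5.png

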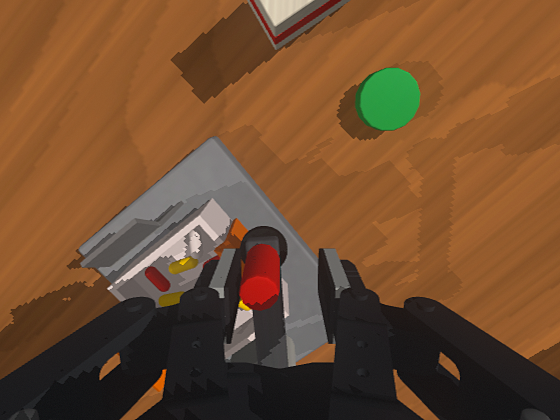

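Request:
servo_tool([
  {"dx": 0,"dy": -0.0005,"dz": 0.0153,"wx": 1,"wy": 0,"wz": 0,"fingers": 0.6},
  {"dx": 0,"dy": -0.0005,"dz": 0.0153,"wx": 1,"wy": 0,"wz": 0,"fingers": 0.6},
  {"dx": 0,"dy": -0.0005,"dz": 0.0153,"wx": 1,"wy": 0,"wz": 0,"fingers": 0.6},
  {"dx": 0,"dy": -0.0005,"dz": 0.0153,"wx": 1,"wy": 0,"wz": 0,"fingers": 0.6},
  {"dx": 0,"dy": -0.0008,"dz": 0.0153,"wx": 1,"wy": 0,"wz": 0,"fingers": 0.6},
])

```text
clock: 6.78
eef_pos: [517.1, -78.9, 108.7]
tool_rot: [2.301, 1.57, 2.558]
force: [-0.5, -0.9, 0.4]
width: 34.2
```

Request:
servo_tool([
  {"dx": 0,"dy": -0.0008,"dz": 0.0153,"wx": 1,"wy": 0,"wz": 0,"fingers": 0.6},
  {"dx": 0,"dy": -0.0008,"dz": 0.0153,"wx": 1,"wy": 0,"wz": 0,"fingers": 0.6},
  {"dx": 0,"dy": -0.0008,"dz": 0.0153,"wx": 1,"wy": 0,"wz": 0,"fingers": 0.6},
  {"dx": 0,"dy": -0.0008,"dz": 0.0153,"wx": 1,"wy": 0,"wz": 0,"fingers": 0.6},
  {"dx": 0,"dy": 0,"dz": 0,"wx": 0,"wy": 0,"wz": 0,"fingers": 0.6},
])

```text
clock: 7.4
eef_pos: [563.4, -76.7, 108.4]
tool_rot: [-0.602, 1.57, -0.759]
force: [-0.2, -0.3, -0.1]
width: 34.1
```

```bash
python3 - <<'E'
from h import *
h=np.array([546,-184.5]);y=-10;a=np.radians(y+90); 
goal([*(h+110*np.array([np.cos(a),np.sin(a)])),108],y)
E
```

```text
t 7.4 P [563.4 -76.7 108.4] jaw -9.0 q [-0.29  0.77  0.62  1.87 -0.66  0.72  0.55] F [-0.2 -0.3 -0.1] w 34.1
 shift units [0.0006 0.001  0.0021] mm [0.4 0.8 1.6] rot units [0.172 0.005 0.003] minrows 0.029231909806064313
```

Request:
servo_tool([
  {"dx": 0,"dy": -0.0008,"dz": 0.0153,"wx": 1,"wy": 0,"wz": 0,"fingers": 0.6},
  {"dx": 0,"dy": -0.0008,"dz": 0.0153,"wx": 1,"wy": 0,"wz": 0,"fingers": 0.6},
  {"dx": 0,"dy": 0,"dz": 0.004,"wx": 0,"wy": 0,"wz": 0,"fingers": 0.6},
  {"dx": 0,"dy": 0,"dz": 0,"wx": 0,"wy": 0,"wz": 0,"fingers": 0.6},
])

```text
clock: 7.9
eef_pos: [587.6, -83.6, 108.4]
tool_rot: [-2.657, 1.571, -3.023]
force: [-0.0, -0.2, -0.3]
width: 34.1
```

Request:
servo_tool([
  {"dx": 0,"dy": 0,"dz": 0.004,"wx": 0,"wy": 0,"wz": 0,"fingers": 0.6},
  {"dx": 0,"dy": 0,"dz": 0,"wx": 0,"wy": 0,"wz": 0,"fingers": 0.6},
])

```text
clock: 8.15
eef_pos: [590.7, -84.4, 108.4]
tool_rot: [1.888, 1.571, 1.52]
force: [-1.1, -0.3, 0.7]
width: 33.5
```

Request:
servo_tool([
  {"dx": 0,"dy": 0,"dz": 0.004,"wx": 0,"wy": 0,"wz": 0,"fingers": 0.6},
  {"dx": 0,"dy": 0,"dz": 0,"wx": 0,"wy": 0,"wz": 0,"fingers": 0.6},
])

```text
clock: 8.4
eef_pos: [593.0, -85.1, 108.2]
tool_rot: [2.952, 1.569, 2.583]
force: [-3.5, 0.7, 2.3]
width: 34.3
```

Request:
servo_tool([
  {"dx": 0,"dy": 0,"dz": 0.003,"wx": 0,"wy": 0,"wz": 0,"fingers": 0.6},
  {"dx": 0,"dy": 0,"dz": 0,"wx": 0,"wy": 0,"wz": 0,"fingers": 0.6},
  {"dx": 0,"dy": 0,"dz": 0,"wx": 0,"wy": 0,"wz": 0,"fingers": 0.6},
])

```text
clock: 8.78
eef_pos: [593.1, -85.1, 108.0]
tool_rot: [3.009, 1.565, 2.641]
force: [-6.3, 2.5, 5.8]
width: 34.4
```

```bash
python3 - <<'E'
from h import *
goal([590,-85,170],-21)
save('wrist','w6.png');save('side','s6.png')
b=cv2.imread('pics/s6.png');cv2.imwrite('pics/z6.png',cv2.resize(b[130:330,200:400],(600,600),interpolation=cv2.INTER_CUBIC))
E
```

```text
t 8.78 P [593.1 -85.1 108. ] jaw -21.1 q [-0.3   0.82  0.68  1.78 -0.7   0.81  0.36] F [-6.3  2.5  5.8] w 34.4
 shift units [-0.0827 -0.0014 -0.0044] mm [-62.   -1.   -3.3] rot units [-0.015 -0.057 -0.008] minrows 0.9937895752270773
```

View pics/w6.png

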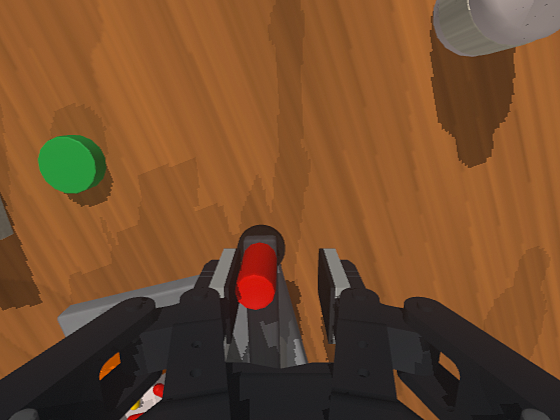

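View pics/z6.png

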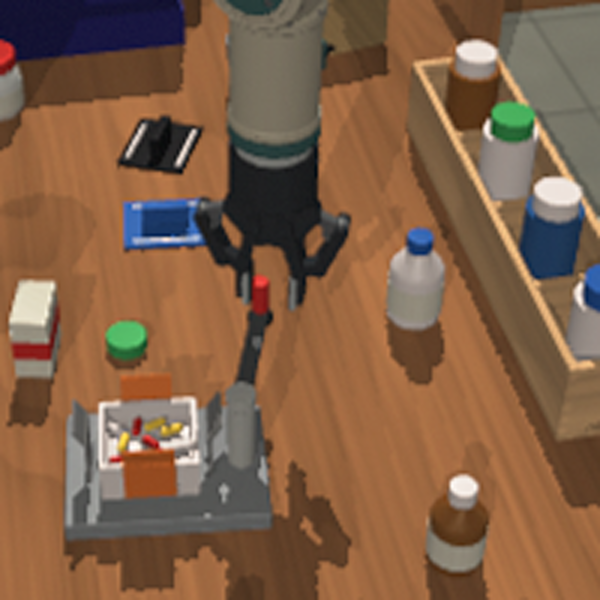

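Request:
servo_tool([
  {"dx": 0,"dy": 0,"dz": -0.009,"wx": 0,"wy": 0,"wz": 0,"fingers": 0.55},
  {"dx": -0.04,"dy": 0,"dz": 0,"wx": 0,"wy": 0,"wz": 0,"fingers": 0.5},
  {"dx": -0.08,"dy": 0,"dz": 0,"wx": 0,"wy": 0,"wz": 0,"fingers": 0.5},
  {"dx": -0.04,"dy": 0,"dz": 0,"wx": -1,"wy": 0,"wz": 0,"fingers": 0.3},
  {"dx": 0,"dy": 0,"dz": 0,"wx": -1,"wy": 0,"wz": 0,"fingers": 0.3},
])

```text
clock: 9.5
eef_pos: [591.8, -85.0, 231.5]
tool_rot: [-0.104, 1.563, -0.259]
force: [0.5, 0.1, -1.0]
width: 59.9
```

Request:
servo_tool([
  {"dx": 0,"dy": 0,"dz": 0,"wx": -1,"wy": 0,"wz": 0,"fingers": 0.3},
  {"dx": 0,"dy": 0,"dz": 0,"wx": -1,"wy": 0,"wz": 0,"fingers": 0.3},
  {"dx": 0,"dy": 0,"dz": 0,"wx": -1,"wy": 0,"wz": 0,"fingers": 0.3},
  {"dx": 0,"dy": 0,"dz": 0,"wx": -1,"wy": 0,"wz": 0,"fingers": 0.3},
  {"dx": 0,"dy": 0,"dz": 0,"wx": -1,"wy": 0,"wz": 0,"fingers": 0.3},
])

```text
clock: 10.12
eef_pos: [590.1, -84.3, 228.5]
tool_rot: [-0.744, 1.568, -0.376]
force: [-0.2, 1.3, -0.1]
width: 59.8
```

Request:
servo_tool([
  {"dx": 0,"dy": 0,"dz": 0,"wx": -1,"wy": 0,"wz": 0,"fingers": 0.3},
  {"dx": 0,"dy": 0,"dz": 0,"wx": -1,"wy": 0,"wz": 0,"fingers": 0.3},
  {"dx": 0,"dy": 0,"dz": 0,"wx": -1,"wy": 0,"wz": 0,"fingers": 0.3},
  {"dx": 0,"dy": 0,"dz": 0,"wx": -1,"wy": 0,"wz": 0,"fingers": 0.3},
  {"dx": 0,"dy": 0,"dz": 0,"wx": -1,"wy": 0,"wz": 0,"fingers": 0.3},
])

```text
clock: 10.75
eef_pos: [590.1, -84.2, 228.5]
tool_rot: [-1.2, 1.568, -0.309]
force: [0.5, 1.2, -0.2]
width: 59.4
```

Request:
servo_tool([
  {"dx": 0,"dy": 0,"dz": 0,"wx": -1,"wy": 0,"wz": 0,"fingers": 0.3},
  {"dx": 0,"dy": 0,"dz": 0,"wx": -1,"wy": 0,"wz": 0,"fingers": 0.3},
  {"dx": 0,"dy": 0,"dz": 0,"wx": -1,"wy": 0,"wz": 0,"fingers": 0.3},
  {"dx": 0,"dy": 0,"dz": 0,"wx": -1,"wy": 0,"wz": 0,"fingers": 0.3},
  {"dx": 0,"dy": 0,"dz": 0,"wx": -0.5,"wy": 0,"wz": 0,"fingers": 0.3},
])

```text
clock: 11.38
eef_pos: [590.1, -84.3, 228.5]
tool_rot: [-1.593, 1.568, -0.232]
force: [0.5, 1.2, -0.3]
width: 60.1
```

```bash
python3 - <<'E'
from h import *
goal([533,173.4,140],83.8)
save('top','t7.png')
a=cv2.imread('pics/t7.png');cv2.imwrite('pics/z7.png',cv2.resize(a[190:300,190:390],(800,440),interpolation=cv2.INTER_CUBIC))
save('wrist','w7.png')
E
```

```text
t 11.38 P [590.1 -84.3 228.5] jaw 78.0 q [-0.11  0.57  0.32  1.69 -0.21  0.92  1.66] F [ 0.5  1.2 -0.3] w 60.1
 shift units [0.1177 0.1463 0.3202] mm [ 88.2 109.8 240.2] rot units [-0.97  -0.002  0.022] minrows 4.454471581216521
```

View pics/w7.png

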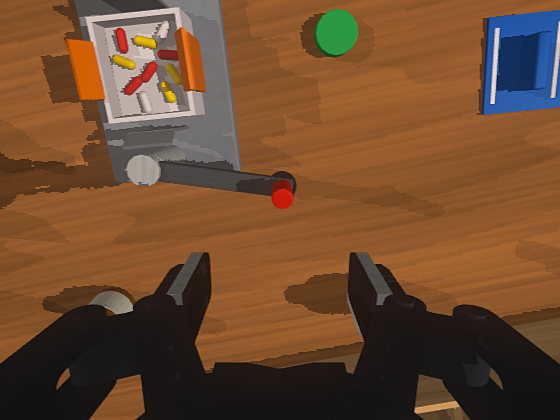

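View pics/z7.png

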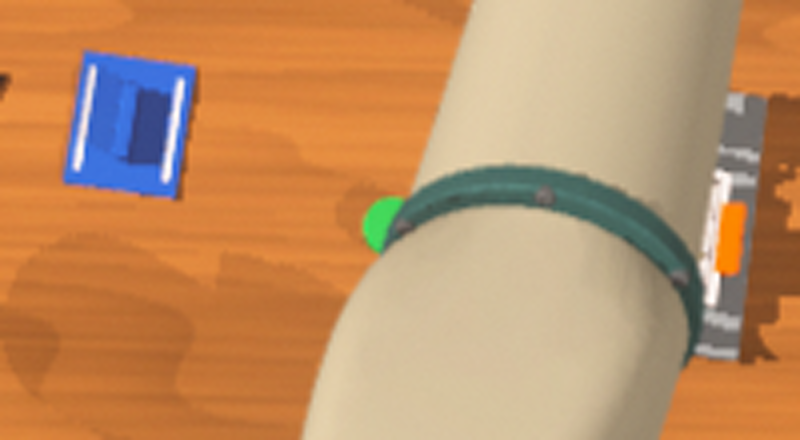

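```bash
python3 - <<'E'
from h import *
k=onz('wrist',(282,198),132);print(k)
p=onz('wrist',(143,170),98);print(p, onz('wrist',(143,170),110))
d=k[:2]-[546,-184.5];a=np.degrees(np.arctan2(d[1],d[0]));print(np.hypot(*d),np.radians(174.1-a))
E
```

```text
[584.61204864 -82.0780695  132.        ]
[ 547.60254309 -186.75607594   98.        ] [ 546.5421912  -181.66441069  110.        ]
109.45840373559867 1.828336129502499
```

Request:
servo_tool([
  {"dx": 0,"dy": 0,"dz": 0,"wx": -0.97,"wy": 0,"wz": 0,"fingers": 0.3},
  {"dx": 0,"dy": 0,"dz": 0,"wx": 0,"wy": 0,"wz": 0,"fingers": 0.3},
])

```text
clock: 11.72
eef_pos: [589.7, -84.1, 228.4]
tool_rot: [-1.541, 1.57, -0.083]
force: [0.1, -0.6, 0.2]
width: 59.9
```

```bash
python3 - <<'E'
from h import *
goal([533,173.4,140],83.8)
E
```

```text
t 11.72 P [589.7 -84.1 228.4] jaw 83.6 q [-0.09  0.57  0.29  1.69 -0.19  0.92  1.74] F [ 0.1 -0.6  0.2] w 59.9
 shift units [0.1178 0.1137 0.3327] mm [ 88.3  85.2 249.5] rot units [-0.036  0.     0.01 ] minrows 4.448901877753211
```

Request:
servo_tool([
  {"dx": 0,"dy": 0.0227,"dz": 0.0665,"wx": 0,"wy": 0,"wz": 0,"fingers": 0.3},
  {"dx": 0,"dy": 0.0227,"dz": 0.0665,"wx": 0,"wy": 0,"wz": 0,"fingers": 0.3},
  {"dx": 0.02,"dy": 0.0227,"dz": 0.0665,"wx": 0,"wy": 0,"wz": 0,"fingers": 0.3},
  {"dx": 0.04,"dy": 0.0227,"dz": 0.0665,"wx": 0,"wy": 0,"wz": 0,"fingers": 0.3},
  {"dx": 0.04,"dy": 0.0227,"dz": 0.0665,"wx": 0,"wy": 0,"wz": 0,"fingers": 0.3},
])

```text
clock: 12.35
eef_pos: [532.4, 175.1, 153.0]
tool_rot: [-1.227, 1.568, 0.231]
force: [1.2, 1.2, 1.5]
width: 59.4
```

Request:
servo_tool([
  {"dx": 0.0178,"dy": 0,"dz": 0,"wx": -0.03,"wy": 0,"wz": 0,"fingers": 0.3},
  {"dx": 0,"dy": 0,"dz": 0,"wx": 0,"wy": 0,"wz": 0,"fingers": 0.3},
])

```text
clock: 12.6
eef_pos: [531.8, 172.6, 139.1]
tool_rot: [2.619, 1.569, -2.201]
force: [-0.2, -0.6, -0.1]
width: 59.8
```

```bash
python3 - <<'E'
from h import *
goal([533,173.4,10],83.8)
save('wrist','w8.png')
print([proj('wrist',[533,173.4,z]) for z in(4,28)])
E
```

```text
t 12.6 P [531.8 172.6 139.1] jaw 83.8 q [-0.53  0.64  0.26  1.87 -0.24  0.67  1.33] F [-0.2 -0.6 -0.1] w 59.8
 shift units [ 0.1722 -0.0016  0.0015] mm [129.1  -1.2   1.2] rot units [-0.    -0.017 -0.01 ] minrows 2.066441069069133
[array([282.61984995, 193.05664188]), array([282.86331898, 200.54282075])]
```

View pics/w8.png

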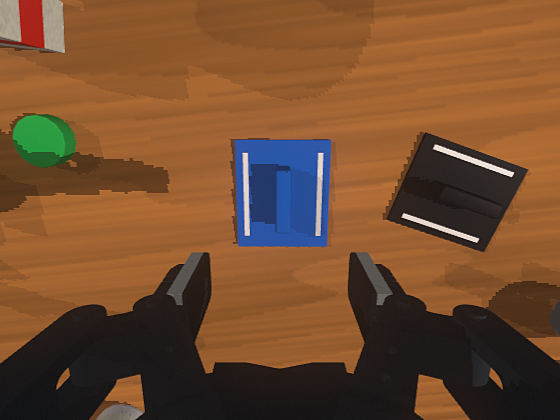

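Request:
servo_tool([
  {"dx": 0.06,"dy": -0.0016,"dz": 0.0015,"wx": 0,"wy": 0,"wz": 0,"fingers": 0.4},
  {"dx": 0.06,"dy": 0,"dz": 0,"wx": 0,"wy": 0,"wz": 0,"fingers": 0.5},
  {"dx": 0.04,"dy": 0,"dz": 0,"wx": 0,"wy": 0,"wz": 0,"fingers": 0.5},
  {"dx": 0.012,"dy": 0,"dz": 0,"wx": 0,"wy": 0,"wz": 0,"fingers": 0.5},
  {"dx": 0,"dy": 0,"dz": 0,"wx": 0,"wy": 0,"wz": 0,"fingers": 0.5},
])

```text
clock: 13.28
eef_pos: [534.5, 173.3, 11.6]
tool_rot: [-1.647, 1.57, -0.185]
force: [-0.2, -0.8, -0.6]
width: 42.7
```

```bash
python3 - <<'E'
from h import *
goal([533,173.4,6],83.8)
save('wrist','w9.png')
E
```

```text
t 13.28 P [534.5 173.3  11.6] jaw 83.8 q [-0.47  0.84  0.16  1.92 -0.31  0.41  1.39] F [-0.2 -0.8 -0.6] w 42.7
 shift units [ 0.0075  0.002  -0.0001] mm [ 5.6  1.5 -0.1] rot units [-0.006 -0.001  0.012] minrows 0.09354348622820934
```

View pics/w9.png

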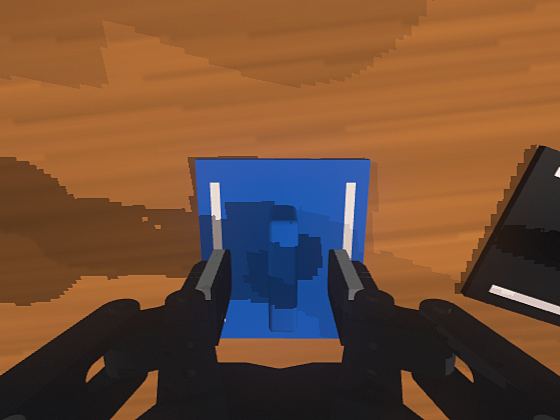

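Request:
servo_tool([
  {"dx": 0.0065,"dy": 0.002,"dz": 0,"wx": 0,"wy": 0,"wz": 0,"fingers": 0.6},
  {"dx": 0,"dy": 0,"dz": 0,"wx": 0,"wy": 0,"wz": 0,"fingers": 0.8},
  {"dx": 0,"dy": 0,"dz": 0,"wx": 0,"wy": 0,"wz": 0,"fingers": 1},
  {"dx": 0,"dy": 0,"dz": 0,"wx": 0,"wy": 0,"wz": 0,"fingers": 1},
  {"dx": 0,"dy": 0,"dz": 0,"wx": 0,"wy": 0,"wz": 0,"fingers": 1},
])

```text
clock: 13.95
eef_pos: [532.3, 174.8, 6.8]
tool_rot: [-0.945, 1.57, 0.52]
force: [-1.8, 0.4, 5.8]
width: 10.8
```

Request:
servo_tool([
  {"dx": 0,"dy": 0,"dz": 0,"wx": 0,"wy": 0,"wz": 0,"fingers": 1},
  {"dx": 0,"dy": 0,"dz": 0,"wx": 0,"wy": 0,"wz": 0,"fingers": 1},
])

```text
clock: 14.2
eef_pos: [532.3, 174.7, 6.8]
tool_rot: [-0.956, 1.57, 0.508]
force: [-1.5, -0.3, 5.5]
width: 10.7
```

Request:
servo_tool([
  {"dx": -0.02,"dy": 0,"dz": 0,"wx": 0,"wy": 0,"wz": 0,"fingers": 1},
  {"dx": -0.06,"dy": 0,"dz": 0,"wx": 0,"wy": 0,"wz": 0,"fingers": 1},
  {"dx": -0.08,"dy": 0,"dz": 0,"wx": 0,"wy": 0,"wz": 0,"fingers": 1},
  {"dx": -0.08,"dy": 0,"dz": 0,"wx": 0,"wy": 0,"wz": 0,"fingers": 1},
  {"dx": 0,"dy": 0,"dz": 0,"wx": 0,"wy": 0,"wz": 0,"fingers": 1},
])

```text
clock: 14.82
eef_pos: [535.3, 175.4, 191.6]
tool_rot: [-1.11, 1.56, 0.354]
force: [-0.0, 0.4, -2.2]
width: 10.9
```

```bash
python3 - <<'E'
from h import *
goal([466.5,-176.3,180],84.1)
save('wrist','w10.png')
E
```

```text
t 14.82 P [535.3 175.4 191.6] jaw 83.9 q [-0.56  0.56  0.29  1.82 -0.22  0.78  1.31] F [-0.   0.4 -2.2] w 10.9
 shift units [ 0.0128  0.0414 -0.476 ] mm [   9.6   31.  -357. ] rot units [-0.036  0.046  0.093] minrows 5.7360862384129
```

View pics/w10.png

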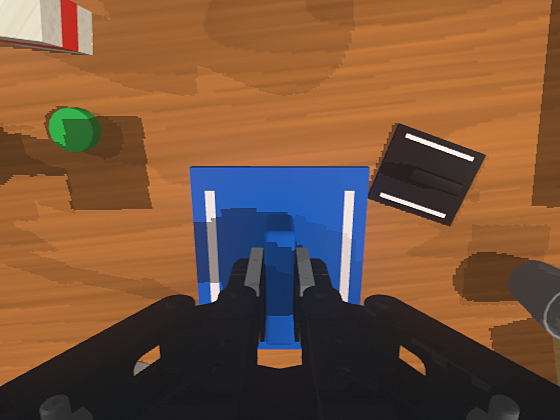

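```bash
python3 - <<'E'
from h import *
z=188.8
a=onz('wrist',(190.5,167),z);b=onz('wrist',(368.5,167),z);print(a,b,np.linalg.norm(a-b),np.degrees(np.arctan2((b-a)[1],(b-a)[0])))
s,P,R=pose();d=(b-a)/np.linalg.norm(b-a); print((a+b)/2+45*np.array([d[1],-d[0],0])-P)
E
```

```text
[485.29664872 142.29233314 188.8       ] [493.19196415 215.47299584 188.8       ] 73.6053353957657 83.84229069575201
[ 0.7501731  -0.99905749 -0.07152299]
```

Request:
servo_tool([
  {"dx": 0,"dy": 0.006,"dz": -0.068,"wx": 0,"wy": 0,"wz": 0,"fingers": 1},
  {"dx": 0,"dy": 0.006,"dz": -0.068,"wx": 0,"wy": 0,"wz": 0,"fingers": 1},
  {"dx": 0,"dy": 0.006,"dz": -0.068,"wx": 0,"wy": 0,"wz": 0,"fingers": 1},
  {"dx": 0,"dy": 0.006,"dz": -0.068,"wx": 0,"wy": 0,"wz": 0,"fingers": 1},
  {"dx": 0,"dy": 0.006,"dz": -0.068,"wx": 0,"wy": 0,"wz": 0,"fingers": 1},
])

```text
clock: 15.5
eef_pos: [480.8, -77.8, 184.8]
tool_rot: [1.578, 1.568, 3.043]
force: [1.1, -0.8, -1.2]
width: 10.9
```

Request:
servo_tool([
  {"dx": 0,"dy": 0.006,"dz": -0.068,"wx": 0,"wy": 0,"wz": 0,"fingers": 1},
  {"dx": 0,"dy": 0.006,"dz": -0.068,"wx": 0,"wy": 0,"wz": 0,"fingers": 1},
  {"dx": 0,"dy": 0,"dz": 0,"wx": 0,"wy": 0,"wz": 0,"fingers": 1},
  {"dx": 0,"dy": 0,"dz": 0,"wx": 0,"wy": 0,"wz": 0,"fingers": 1},
])

```text
clock: 16.0
eef_pos: [461.8, -176.3, 185.1]
tool_rot: [1.14, 1.568, 2.604]
force: [0.2, 0.3, -1.8]
width: 10.8
```

```bash
python3 - <<'E'
from h import *
goal([466.5,-176.3,120],84.1)
save('wrist','w11.png')
for c in 'wrist','top','side':
  if c!='wrist': save(c,c+'11.png')
  for m in ctrl.mark_of('box_mouth',c): print(c,m,onz(c,m['point'],60).round(1))
E
```

```text
t 16.0 P [ 461.8 -176.3  185.1] jaw 83.9 q [ 0.12  0.49  0.27  2.   -0.2   0.68  1.98] F [ 0.2  0.3 -1.8] w 10.8
 shift units [ 0.0867 -0.0065  0.0006] mm [65.  -4.9  0.4] rot units [-0.038  0.011 -0.024] minrows 1.043693946124616
top {'point': [355.5, 250.5], 'conf': 0.74} [ 460.5 -175.5   60. ]
top {'point': [320.4, 199.4], 'conf': 0.32} [589.5 -84.   60. ]
side {'point': [251.9, 272.4], 'conf': 0.77} [ 475.1 -174.4   60. ]
```

View pics/w11.png

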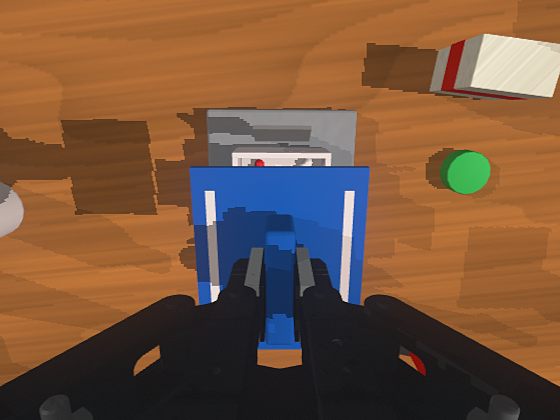

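```bash
python3 - <<'E'
from h import *
a=cv2.imread('pics/w11.png');cv2.imwrite('pics/z11.png',cv2.resize(a[100:180,180:380],(800,320),interpolation=cv2.INTER_CUBIC))
b=cv2.imread('pics/side11.png');cv2.imwrite('pics/y11.png',cv2.resize(b[180:330,180:330],(600,600),interpolation=cv2.INTER_CUBIC))
E
```

```text
(no output)
```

View pics/z11.png

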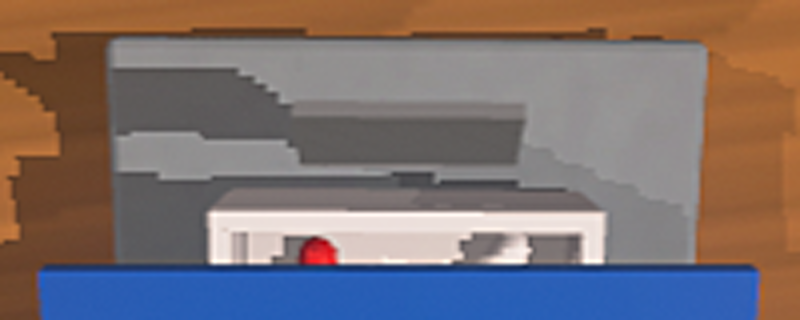

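View pics/y11.png

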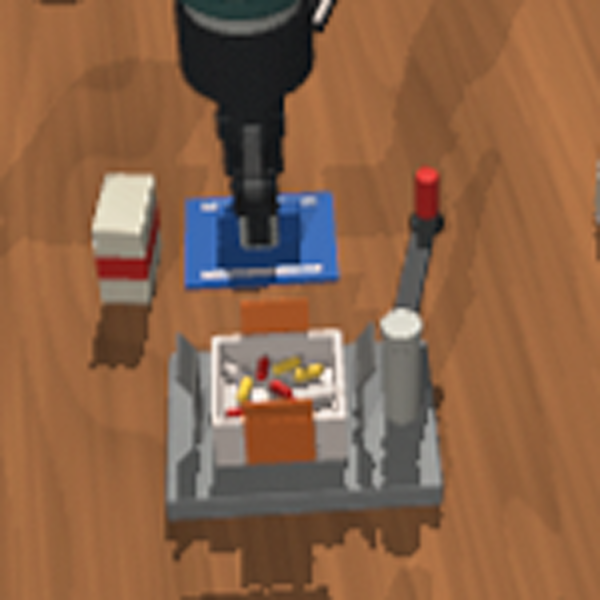

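```bash
python3 - <<'E'
from h import *
S=lambda u,v:(180+u/4,100+v/4)
ex=np.array([.9947,-.1028]);ey=np.array([.1028,.9947])
for n,p,q,z,o in(('block',(107,41),(708,45),20,74),('rim',(207,212),(606,213),60,42),('cover',(39,268),(759,268),185.1-6.8+4,45)):
  A=onz('wrist',S(*p),z)[:2];B=onz('wrist',S(*q),z)[:2];d=B-A
  print(n,np.hypot(*d).round(1),np.degrees(np.arctan2(d[1],d[0])).round(2),'centre',((A+B)/2+o*ex).round(1))
E
```

```text
block 128.7 83.6 centre [ 471.6 -175.5]
rim 76.8 83.83 centre [ 470.8 -175.9]
cover 76.4 83.97 centre [ 464.3 -176.8]
```

```bash
python3 - <<'E'
from h import *
goal([467.3,-175.8,100],83.9)
E
```

```text
t 16.3 P [ 462.8 -176.   185.9] jaw 84.0 q [ 0.12  0.49  0.27  2.   -0.2   0.68  1.98] F [ 0.2  0.3 -0.8] w 10.6
 shift units [ 0.1146 -0.0059  0.0008] mm [85.9 -4.4  0.6] rot units [ 0.017  0.003 -0.003] minrows 1.376731213867473
```

Request:
servo_tool([
  {"dx": 0.04,"dy": -0.006,"dz": 0.001,"wx": 0,"wy": 0,"wz": 0,"fingers": 1},
  {"dx": 0.05,"dy": 0,"dz": 0,"wx": 0,"wy": 0,"wz": 0,"fingers": 1},
  {"dx": 0.0246,"dy": 0,"dz": 0,"wx": 0,"wy": 0,"wz": 0,"fingers": 1},
  {"dx": 0,"dy": 0,"dz": 0,"wx": 0,"wy": 0,"wz": 0,"fingers": 1},
  {"dx": 0,"dy": 0,"dz": 0,"wx": 0,"wy": 0,"wz": 0,"fingers": 1},
])

```text
clock: 16.92
eef_pos: [467.8, -176.8, 100.8]
tool_rot: [-1.815, 1.57, -0.351]
force: [0.3, 0.6, -0.1]
width: 10.9
```

```bash
python3 - <<'E'
from h import *
goal([467.5,-175.8,100],83.9)
save('wrist','w12.png');save('side','side12.png')
b=cv2.imread('pics/side12.png');cv2.imwrite('pics/y12.png',cv2.resize(b[200:320,180:330],(750,600),interpolation=cv2.INTER_CUBIC))
E
```

```text
t 16.93 P [ 467.8 -176.8  100.8] jaw 83.9 q [ 0.17  0.63  0.2   2.05 -0.26  0.48  2.03] F [ 0.3  0.6 -0.1] w 10.9
 shift units [0.001  0.0005 0.0013] mm [0.8 0.4 1. ] rot units [ 0.002 -0.003  0.011] minrows 0.02111711722109766
```

View pics/w12.png

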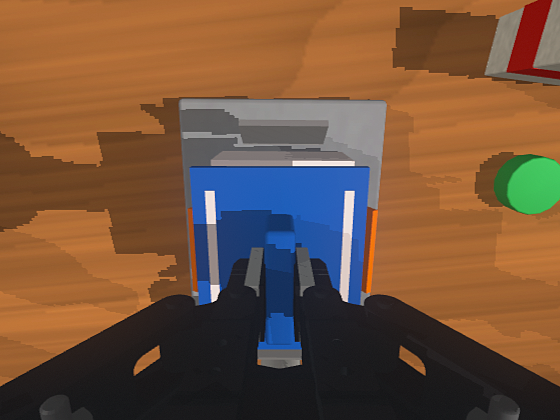

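View pics/y12.png

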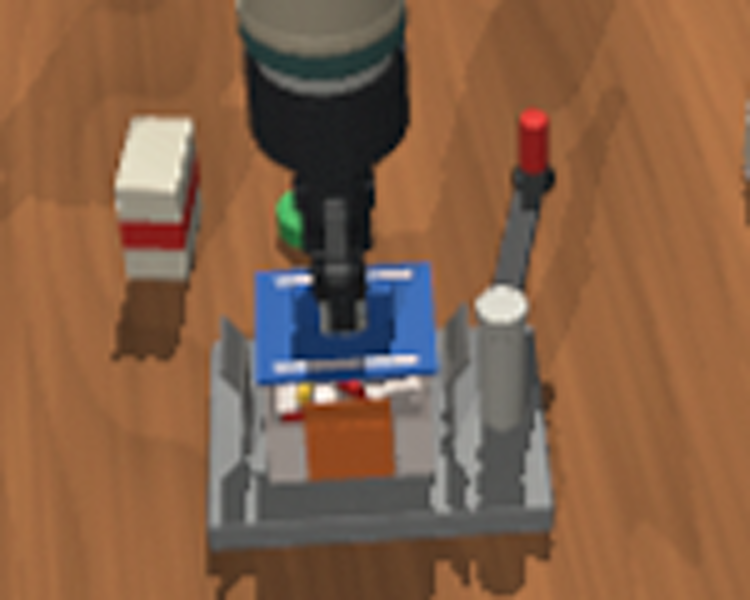

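Request:
servo_tool([
  {"dx": 0.01,"dy": 0,"dz": 0.0016,"wx": 0,"wy": 0,"wz": 0,"fingers": 1},
  {"dx": 0.006,"dy": 0,"dz": 0,"wx": 0,"wy": 0,"wz": 0,"fingers": 1},
  {"dx": 0.006,"dy": 0,"dz": 0,"wx": 0,"wy": 0,"wz": 0,"fingers": 1},
  {"dx": 0,"dy": 0,"dz": 0,"wx": 0,"wy": 0,"wz": 0,"fingers": 1},
])

```text
clock: 17.52
eef_pos: [467.0, -175.6, 83.2]
tool_rot: [1.354, 1.57, 2.818]
force: [-0.3, -0.3, -1.4]
width: 10.8
```

Request:
servo_tool([
  {"dx": 0.003,"dy": 0,"dz": 0,"wx": 0,"wy": 0,"wz": 0,"fingers": 1},
  {"dx": 0.003,"dy": 0,"dz": 0,"wx": 0,"wy": 0,"wz": 0,"fingers": 1},
  {"dx": 0,"dy": 0,"dz": 0,"wx": 0,"wy": 0,"wz": 0,"fingers": 1},
])

```text
clock: 17.9
eef_pos: [467.8, -175.7, 79.3]
tool_rot: [-1.733, 1.57, -0.269]
force: [1.1, -1.2, 2.4]
width: 10.6
```

Request:
servo_tool([
  {"dx": 0.003,"dy": 0,"dz": 0,"wx": 0,"wy": 0,"wz": 0,"fingers": 1},
  {"dx": 0.003,"dy": 0,"dz": 0,"wx": 0,"wy": 0,"wz": 0,"fingers": 1},
  {"dx": 0,"dy": 0,"dz": 0,"wx": 0,"wy": 0,"wz": 0,"fingers": 1},
])

```text
clock: 18.27
eef_pos: [468.0, -175.9, 75.1]
tool_rot: [-1.748, 1.569, -0.284]
force: [0.3, 0.6, 5.7]
width: 11.1
```

Request:
servo_tool([
  {"dx": 0.003,"dy": 0,"dz": 0,"wx": 0,"wy": 0,"wz": 0,"fingers": 1},
  {"dx": 0,"dy": 0,"dz": 0,"wx": 0,"wy": 0,"wz": 0,"fingers": 1},
])

```text
clock: 18.52
eef_pos: [468.0, -175.8, 72.5]
tool_rot: [-1.771, 1.569, -0.307]
force: [0.5, 0.1, 3.6]
width: 10.4
```

Request:
servo_tool([
  {"dx": 0.003,"dy": 0,"dz": 0,"wx": 0,"wy": 0,"wz": 0,"fingers": 1},
  {"dx": 0,"dy": 0,"dz": 0,"wx": 0,"wy": 0,"wz": 0,"fingers": 1},
])

```text
clock: 18.77
eef_pos: [467.5, -175.6, 69.8]
tool_rot: [-2.095, 1.571, -0.631]
force: [2.0, -0.0, 0.4]
width: 10.9
```

Request:
servo_tool([
  {"dx": 0.003,"dy": 0,"dz": 0,"wx": 0,"wy": 0,"wz": 0,"fingers": 1},
  {"dx": 0,"dy": 0,"dz": 0,"wx": 0,"wy": 0,"wz": 0,"fingers": 1},
])

```text
clock: 19.02
eef_pos: [466.3, -175.3, 67.3]
tool_rot: [1.358, 1.569, 2.823]
force: [-0.4, 0.5, -0.3]
width: 10.6
```

Request:
servo_tool([
  {"dx": 0.002,"dy": 0,"dz": 0,"wx": 0,"wy": 0,"wz": 0,"fingers": 1},
  {"dx": 0,"dy": 0,"dz": 0,"wx": 0,"wy": 0,"wz": 0,"fingers": 1},
])

```text
clock: 19.27
eef_pos: [466.6, -175.4, 66.7]
tool_rot: [1.141, 1.57, 2.605]
force: [-1.1, 1.8, 6.6]
width: 10.8
```

Hard contact is building; I'll press slightly more.

Request:
servo_tool([
  {"dx": 0.001,"dy": 0,"dz": 0,"wx": 0,"wy": 0,"wz": 0,"fingers": 1},
  {"dx": 0,"dy": 0,"dz": 0,"wx": 0,"wy": 0,"wz": 0,"fingers": 1},
  {"dx": 0,"dy": 0,"dz": 0,"wx": 0,"wy": 0,"wz": 0,"fingers": 1},
])

```text
clock: 19.65
eef_pos: [466.6, -175.4, 66.7]
tool_rot: [0.843, 1.57, 2.307]
force: [-2.5, 0.4, 15.6]
width: 10.5
```

```bash
python3 - <<'E'
from h import *
goal([467.5,-175.8,66],83.9); s=ctrl.read_state(); print(s['force'],s['torque'])
save('wrist','w13.png');save('side','side13.png')
b=cv2.imread('pics/side13.png');cv2.imwrite('pics/y13.png',cv2.resize(b[200:320,180:330],(750,600),interpolation=cv2.INTER_CUBIC))
E
```

```text
t 19.65 P [ 466.6 -175.4   66.7] jaw 83.9 q [ 0.19  0.69  0.17  2.07 -0.28  0.4   2.04] F [-2.5  0.4 15.6] w 10.5
 shift units [ 0.0009 -0.0013 -0.0003] mm [ 0.7 -1.  -0.3] rot units [-0.004  0.006 -0.007] minrows 0.01951913792847463
[-2.52385667  0.4496774  15.56187058] [3.13205128e-01 6.60393497e-01 2.09272906e-04]
```

View pics/w13.png

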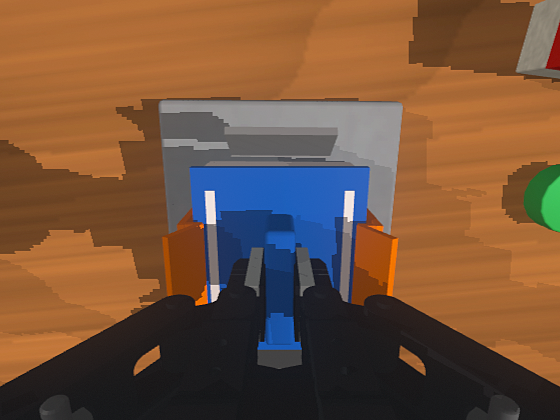

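View pics/y13.png

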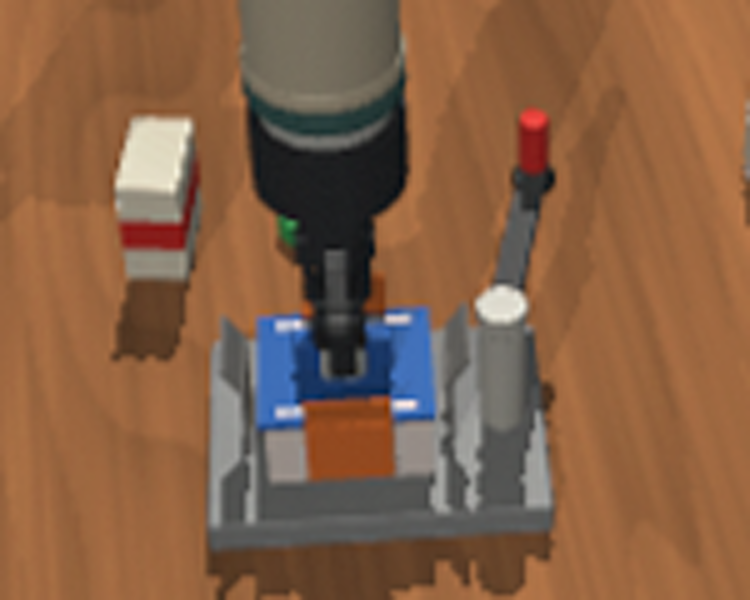

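Request:
servo_tool([
  {"dx": -0.0004,"dy": 0,"dz": 0,"wx": 0,"wy": 0,"wz": 0,"fingers": 1},
  {"dx": 0,"dy": 0,"dz": 0,"wx": 0,"wy": 0,"wz": 0,"fingers": 1},
  {"dx": 0,"dy": 0,"dz": 0,"wx": 0,"wy": 0,"wz": 0,"fingers": 1},
  {"dx": 0,"dy": 0,"dz": 0,"wx": 0,"wy": 0,"wz": 0,"fingers": 1},
])

```text
clock: 20.25
eef_pos: [466.6, -175.4, 66.7]
tool_rot: [0.963, 1.57, 2.427]
force: [-2.1, 1.4, 12.1]
width: 10.5
```

Request:
servo_tool([
  {"dx": 0,"dy": 0,"dz": 0,"wx": 0,"wy": 0,"wz": 0,"fingers": 1},
  {"dx": 0,"dy": 0,"dz": 0,"wx": 0,"wy": 0,"wz": 0,"fingers": 1},
  {"dx": 0,"dy": 0,"dz": 0,"wx": 0,"wy": 0,"wz": 0,"fingers": 1},
  {"dx": 0,"dy": 0,"dz": 0,"wx": 0,"wy": 0,"wz": 0,"fingers": 1},
  {"dx": 0,"dy": 0,"dz": 0,"wx": 0,"wy": 0,"wz": 0,"fingers": 1},
])

```text
clock: 20.88
eef_pos: [466.5, -175.4, 66.7]
tool_rot: [0.989, 1.57, 2.453]
force: [-2.2, 1.5, 11.1]
width: 10.7
```

```bash
python3 - <<'E'
from h import *
save('top','t14.png'); s=ctrl.read_state(); print(s['clock'],s['force'],s['eef_pos'],s['width'])
print(ctrl.finish_job())
E
```

```text
20.925 [-2.9111491   0.01489906 11.1288779 ] [ 466.52336874 -175.43970603   66.70077649] 10.688564934491806
the job is handed in; nothing more can be done
None
```

The lever is open, the blue cover is snapped home on the tablet box, and I handed the job in at 20.9 s with the gripper still pressing it down.

- **Lever:** I pushed the knob round until it stopped moving while the force kept rising, about 6 N along the push. The wrist picture gave about 1.83 rad against the 1.8 stop, which agrees within measurement error. The side picture taken with the cover seated shows the lever still clear of the box.
- **Cover:** I gripped it by the rib and lowered it level. The highest push I sampled was 5.7 N, a little below the stated 7 to 15 N; I only sampled every 2 to 4 mm, so the true peak probably fell between readings. The force then dropped to about 0 and rose hard with the tool at 66.7 mm. That matches the cover sitting on the 60 mm rim, since the tool held 6.8 mm above its underside.
- **Clips and level:** The wrist and side pictures show both orange clips over the cover's edges and the cover level.
- **Final push:** It briefly reached 15.6 N, so I eased it. It was steady at 11 to 12 N and read 11.1 N at hand-in, with the cover still gripped.

Nothing else on the bench was touched on purpose, and the items in view looked unmoved. I saved a last top picture but did not look at it. The position estimates for the box differed between cameras by a few millimetres; I used a middle value, and the cover went in with sideways forces of only about 2 N.

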